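Lock a component box onto the box in the tray

ROBOT

A 6-joint arm with a two-finger parallel gripper is mounted at the origin on the work surface. World frame = base frame: x ahead of the robot, y to its left, z up, the work surface at z = 0. Lengths are in m, angles in degrees, forces in N, time in s.
With the tool pointing down it reaches from about 0.4 to 0.825 m from the base axis. Payload 7 kg.
Tool frame: the origin (TCP) lies midway between the tips of the shut fingers; the grasp point (between the pads) lies 19 mm behind it; z points along the fingers, y is the line along which they close (so a half turn about z gives the same grasp; the last joint's range is limited). The gripper opens to 88 mm and grips with 3 to 60 N. Pads are 19 mm wide; open, the fingers measure 130 mm over their backs; the gripper's body (78 mm by 193 mm) begins 47 mm behind the grasp point.
Start: joints at [93.627, 20.546, 0.682, 0, -70.136, -16.507], TCP at [0.15, 0.658, 0.227] pointing down, gripper open.
Joint ranges: [-176.03, 176.03], [-82.01, 121.73], [-58.28, 71.71], [-173.87, 95.51], [-174.79, -0.11], [-173.66, 173.66]. Speed limits (degrees/s): [136.94, 136.94, 172.46, 180, 180, 180].

INTERFACE

Orientations are given as [roll, pitch, yaw] about the fixed x, y, z axes, in that order (R = Rz(yaw) Ry(pitch) Rx(roll)).
In Python, from plant import r gives the robot as it stands. The module is installed in compiled form; this text tells all that it offers.
- The arm moves only by the tool play_rows, never from a script. Its argument "rows" is a list of rows, each an object with "slide": the shift along the tool's x, y, z as a fraction of full scale, a list of three; "delta_rot": the turn, a rotation vector about the tool's x, y, z as a fraction of full scale, a list of three; "fingers": the opening, from -1 (shut) to 1 (fully open). In form: [{"slide": [x, y, z], "delta_rot": [rx, ry, rz], "fingers": fingers}, ...]. A call has 1 to 8 rows; each row shifts and turns the commanded pose from where the row before left it, along the tool's axes as they then stand; what a row does not reach is not made up. Full scale, the value 1, is 0.15 m for a shift and 0.08 rad for a turn. A row lasts 1/8 s, in which the tool goes at most 62.5 mm and 10.7 degrees, less where a joint would pass 70% of its speed; a pose out of reach is approached as far as the arm can. A call with a number of a shift or a turn outside -1 to 1 is refused whole. A call with a gripper value outside its range is refused whole. The fingers move at their own pace and stop on an object; "squeeze" is the grip in N (left out, the last holds). Time passes only in rows, so rows that do not move let the fingers close. It gives the time, the measured TCP pose, the force, the opening and the grip force at its end, in the units of the state.
- r.get_state(): the state, without advancing time (a new reading comes with each control period).
- r.capture(name): name is "scene" or "top"; returns a dict with "image" (400x640x3 uint8, blue, green, red), "fx", "fy", "cx", "cy" (pixels), "R" (3x3) and "t" (3): a world point X has camera coordinates R X + t. Camera axes: x right, y down, z forward; pixel columns grow to the right and rows downward; lengths in m; the calibration is good to about 2 mm. A picture is of the moment at which its call begins. There is no depth.
- r.close_job(): hands the job in; it is judged then, once.
The state is a dict: "time_s": time; "joints": joint angles; "qd": joint speeds; "joint_torque": joint torques, N m; "tcp_pos": TCP position; "eef_rot": TCP orientation; "contact_force": force on the tool from outside, world axes, zero at the start; "moment": the same for the moment, N m; "gripper_width": finger opening in m; "gripper_force": force on a finger pad.
Only numpy, scipy, OpenCV 4.12 (cv2) and the standard library are available. Lean on these libraries where they do the work, as an engineer would, in place of code of your own. Each camera call takes 0.05 s, during which the arm holds its last target. There are 200 camera calls.

TASK

Pick up the long two-lug component box that stands loose on the bench and stack it squarely, lengthwise in line, on the same-size box in the aluminium tray, so that its base pockets drop fully over the lid lugs and it sits flat on the lid. Lower it into place rather than dropping it, let go, and leave the tray box in its tray and the short box and the flux bottle where they stand.

Things in the scene. Friction and masses are not known exactly. Their poses are not given: they have to be found in the camera images.
- loose_box: Box to move: black box, white lid, loose on bench, 120 (x) by 56 (y) by 50 mm to the lid, 0.25-0.5 kg. Origin: centre of underside, z up. Grip across the 56 mm. Underside: two square pockets at x = -28 and +28 mm, 32 mm wide, 10 deep; they fit lugs like the tray box's, 8 mm play all round. Two such lugs on its lid. Seated, its origin is 50 mm above the tray box's. Either way round fits.
- base_box: Box to stack on: same shape and look, 0.6 kg, in a fixed aluminium tray (140 by 76 mm, 15 high, floor 5 thick, 5 mm play). Origin: centre of its underside, 5 mm above the bench; x along the length, z up. Lid surface 50 mm above the origin. On the lid two round grey lugs on the centre line at x = -28 and +28 mm, 8 mm high, 16 mm across at the root, 10 at the top.
- short_box: Bystander: short box of the same make and colours, 62 mm long by 56 mm wide by 50 mm high, with a single lug in the middle of its lid. Loose on the bench. Origin: centre of the underside. Not to be moved.
- flux_bottle: Bystander: small amber glass flux bottle with a black cap, 44 mm in diameter, 85 mm high, standing loose on the bench. Origin: centre of the underside. Not to be moved or tipped.
There are look-alikes about, which are no part of the job. Leave any pink or red look-alike of the base_box alone. What is shaped like the loose_box but pink or red is not meant.

How it is judged:
By the outcome, as a careful person would: the job done as asked, in the order asked, and still so for the second after the job is handed in, with the robot touching nothing.
It also fails if it takes over 38 s, if anything falls off the work surface, if the arm or the gripper's body presses on something with over 40 N, if the wrist force passes 120 N, or if a joint passes its speed limit or range.

## Working session

There is one attempt and no reset: what is moved stays moved. The work goes in short steps, Python scripts to look and compute and a tool call to move; the robot and the scene stay as the last step left them, time stands still between calls to the robot, and variables do not carry over. Pictures are saved under pics/ and viewed, at most 10 in all, crops included, and the job is handed in when it is done.

Besides the shell and the picture viewer there is one more tool, called as name(argument=value, ...) on one line, values as JSON. play_rows: Moves the arm, as the interface text tells. Shift numbers are shares of 0.15 m and turn numbers shares of 0.08 rad, none past 1 either way. Its arguments: {"type":"object","properties":{"rows":{"type":"array"},"squeeze":{"type":"number"}},"required":["rows"]}

```bash
mkdir -p pics
python3 - <<'E'
from plant import r
import cv2,pickle
for n in("scene","top"):
    c=r.capture(n); cv2.imwrite(f"pics/{n}0.png",c["image"]); pickle.dump(c,open(n+"0.pkl","wb"))
    print(n,c["fx"],c["cx"],c["cy"],-c["R"].T@c["t"], c["R"].round(3).tolist())
print(r.get_state())
E
```

```text
scene 466.2792823709738 325.2608346103444 198.78471899497075 [0.92817719 0.80688688 0.68213259] [[-0.876, 0.482, 0.023], [0.281, 0.549, -0.787], [-0.392, -0.683, -0.616]]
top 411.4955419538854 317.6854519176386 205.2680003139973 [0.39246893 0.06157943 1.12886723] [[0.011, -1.0, -0.007], [-0.992, -0.01, -0.126], [0.126, 0.009, -0.992]]
{'time_s': 0.1, 'joints': array([ 9.36274008e+01,  2.05875684e+01,  6.39618898e-01, -1.67106273e-02,
       -7.01367821e+01, -1.65081324e+01]), 'qd': array([-0.07157178,  0.00850652,  0.14070561, -0.02169388, -0.01201527,
       -0.00790188]), 'joint_torque': array([-1.58536190e-03, -5.84163845e+01,  2.93746966e+01,  7.01535702e+00,
        1.01955087e-02, -4.50017239e-05]), 'tcp_pos': array([0.15039361, 0.65758546, 0.22572146]), 'eef_rot': array([ 1.79914297e+02, -9.01626734e-03, -1.28864143e+01]), 'contact_force': array([-0.08382242, -0.27835959,  0.51753512]), 'moment': array([-0.06717815, -0.04364196, -0.04262786]), 'gripper_force': 0.0, 'gripper_width': 0.08726839609032497}
```

View pics/scene0.png

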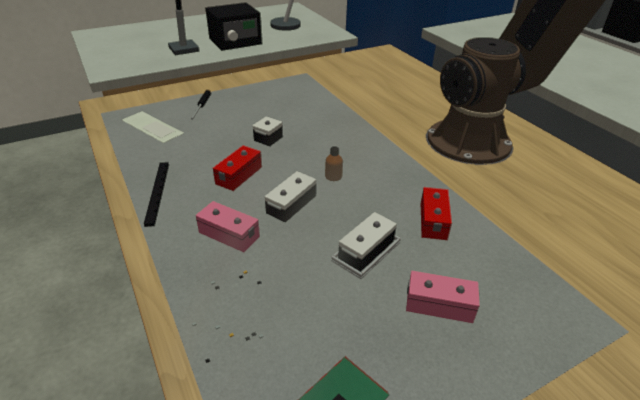

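View pics/top0.png

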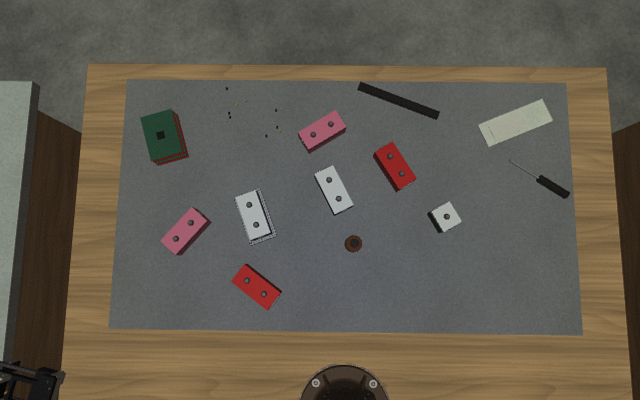

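The scene view shows two white-lidded, two-lug boxes. One is loose at top (334,190) / scene (291,195), and the other is in the aluminium tray at top (255,215) / scene (367,240). The short one-lug box is at top (445,217) and the bottle at (353,243). The pink boxes at (322,131) and (185,231) and the red ones at (395,165) and (257,286) are look-alikes. The loose white box at (334,190) fits: black with a white lid, two lugs, no tray. I'll confirm it in a crop and measure.

```bash
cat > h.py <<'E'
import numpy as np,cv2
def ray(c,uv,z):
    uv=np.atleast_2d(uv).astype(float)
    d=np.c_[(uv[:,0]-c["cx"])/c["fx"],(uv[:,1]-c["cy"])/c["fy"],np.ones(len(uv))]@c["R"]
    o=-c["R"].T@c["t"]
    return (o+d*((z-o[2])/d[:,2])[:,None])[:,:2]
def proj(c,X):
    p=np.atleast_2d(X)@c["R"].T+c["t"]
    return np.c_[c["fx"]*p[:,0]/p[:,2]+c["cx"],c["fy"]*p[:,1]/p[:,2]+c["cy"]]
def lid(c,seed,z,half=40):
    "fit of the white lid near the seed pixel, at lid height z: centre, yaw, size; lugs"
    im=c["image"]; hsv=cv2.cvtColor(im,cv2.COLOR_BGR2HSV)
    m=((hsv[...,2]>150)&(hsv[...,1]<45)).astype(np.uint8)
    box=np.zeros_like(m);u,v=seed;box[v-half:v+half,u-half:u+half]=1
    cs,_=cv2.findContours(m*box,cv2.RETR_EXTERNAL,cv2.CHAIN_APPROX_NONE)
    k=max(cs,key=cv2.contourArea)
    P=ray(c,k[:,0],z)
    (x,y),(w,h),a=cv2.minAreaRect((P*1000).astype(np.float32))
    if h>w:a+=90;w,h=h,w
    f=np.zeros_like(m);cv2.drawContours(f,[k],-1,1,-1)
    f=cv2.erode(f,np.ones((5,5)))
    n,_,st,ce=cv2.connectedComponentsWithStats(((hsv[...,2]<140)&(f>0)).astype(np.uint8))
    L=[ce[i] for i in range(1,n) if st[i,4]>8]
    L=ray(c,L,z+.004) if L else np.zeros((0,2))
    return (x,y),((a+90)%180)-90,(w,h),L*1000
E
python3 - <<'E'
import pickle,cv2,numpy as np
from h import *
t=pickle.load(open("top0.pkl","rb"));s=pickle.load(open("scene0.pkl","rb"))
np.set_printoptions(precision=1,suppress=True)
for n,z,a,b in(("loose",.05,(334,190),(291,190)),("base",.055,(255,215),(367,238)),("short",.05,(445,217),(267,127))):
    for c,p in((t,a),(s,b)):
        o=lid(c,p,z);L=o[3]
        print(n,np.array(o[0]),round(o[1],1),np.array(o[2]),L.tolist(),L.mean(0), np.degrees(np.arctan2(*(L[0]-L[-1])[::-1])))
print("bottle",ray(t,(353,243),.085))
im=np.hstack([cv2.resize(t["image"][140:265,215:375],None,fx=2.5,fy=2.5,interpolation=2),cv2.resize(s["image"][150:275,250:410],None,fx=2.5,fy=2.5,interpolation=2)])
cv2.imwrite("pics/crop.png",im)
E
```

```text
loose [574.   29.8] 26.8 [119.9  54.9] [[597.938248130985, 43.0337897791325], [547.459577810399, 16.979768575060042]] [572.7  30. ] 27.300032849271012
loose [575.5  31.6] 27.5 [120.9  55.8] [[552.146495077269, 22.7851809290216], [601.7030817074647, 48.440044573676346]] [576.9  35.6] -152.62992733446958
base [502.7 243.1] 20.3 [119.5  55.9] [[528.1001348851214, 252.0311092884177], [475.8289594626465, 232.2694709648878]] [502.  242.2] 20.709597870775628
base [504.4 244.3] 21.0 [120.6  56.2] [[479.9322842277713, 236.8427585914339], [532.0809835233733, 257.03282870301814]] [506.  246.9] -158.83541806786303
short [ 503.8 -267.2] 30.2 [60.4 55.8] [[502.9423810844917, -266.1229259030914]] [ 502.9 -266.1] 0.0
short [ 506.5 -264.6] 29.7 [62.3 56.8] [[507.2432903760735, -260.5971744432747]] [ 507.2 -260.6] 0.0
bottle [[ 0.4 -0. ]]
```

View pics/crop.png

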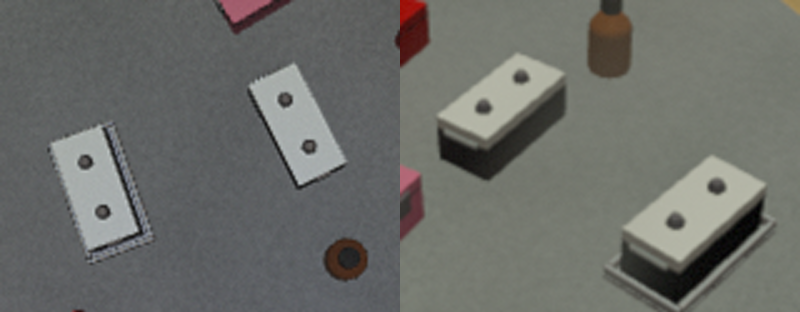

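The crop confirms the loose black box with the white lid, two lugs and no tray. The other white one is framed by the tray. Both cameras agree: loose at (574.5, 30.7) mm, yaw 27.2°; base at (503.3, 243.5) mm, yaw 20.7°. The sizes match (120×56). I'll turn the tool first.

play_rows(rows=[{"slide": [0, 0, 0], "delta_rot": [0, 0, -1], "fingers": 1}, {"slide": [0, 0, 0], "delta_rot": [0, 0, -1], "fingers": 1}, {"slide": [0, 0, 0], "delta_rot": [0, 0, -1], "fingers": 1}, {"slide": [0, 0, 0], "delta_rot": [0, 0, -1], "fingers": 1}, {"slide": [0, 0, 0], "delta_rot": [0, 0, -1], "fingers": 1}, {"slide": [0, 0, 0], "delta_rot": [0, 0, -1], "fingers": 1}, {"slide": [0, 0, 0], "delta_rot": [0, 0, -1], "fingers": 1}, {"slide": [0, 0, 0], "delta_rot": [0, 0, -1], "fingers": 1}], squeeze=30)

```text
time_s: 1.1
tcp_pos: [0.1504, 0.6577, 0.226]
eef_rot: [179.9, 0.0, 23.9]
contact_force: [0.4, 0.7, 0.3]
gripper_width: 0.0878
gripper_force: 0.0
```

```bash
cat > go.py <<'E'
import sys,numpy as np
from plant import r
from scipy.spatial.transform import Rotation as Ro
def need(x,y,z,yaw):
    s=r.get_state(); R=Ro.from_euler("xyz",s["eef_rot"],degrees=True)
    T=Ro.from_euler("xyz",[180,0,yaw],degrees=True)
    d=R.inv().apply(np.array([x,y,z])-s["tcp_pos"]); w=(R.inv()*T).as_rotvec()
    np.set_printoptions(precision=4,suppress=True)
    print(s["time_s"],s["tcp_pos"],s["eef_rot"],"grip",s["gripper_width"],s["gripper_force"],"F",s["contact_force"])
    print("slide total",d/.15,"rot total",w/.08)
if __name__=="__main__": need(*map(float,sys.argv[1:]))
E
python3 go.py .5745 .0307 .18 27.2
```

```text
1.1 [0.1504 0.6577 0.226 ] [179.9492   0.0311  23.9369] grip 0.08778598693150792 0.0 F [0.3773 0.7498 0.2643]
slide total [0.8883 4.9674 0.3105] rot total [ 0.0109  0.0071 -0.7119]
```

play_rows(rows=[{"slide": [0.06, 0.33, 0], "delta_rot": [0, 0, 0], "fingers": 1}, {"slide": [0.06, 0.33, 0], "delta_rot": [0, 0, 0], "fingers": 1}, {"slide": [0.06, 0.33, 0], "delta_rot": [0, 0, 0], "fingers": 1}, {"slide": [0.06, 0.33, 0], "delta_rot": [0, 0, 0], "fingers": 1}, {"slide": [0.06, 0.33, 0], "delta_rot": [0, 0, 0], "fingers": 1}, {"slide": [0.06, 0.33, 0], "delta_rot": [0, 0, 0], "fingers": 1}, {"slide": [0.06, 0.33, 0], "delta_rot": [0, 0, 0], "fingers": 1}, {"slide": [0.06, 0.33, 0], "delta_rot": [0, 0, 0], "fingers": 1}])

```text
time_s: 2.1
tcp_pos: [0.3766, 0.3231, 0.2265]
eef_rot: [180.0, 0.0, 23.8]
contact_force: [0.9, -0.3, 0.6]
gripper_width: 0.0875
gripper_force: 0.0
```

play_rows(rows=[{"slide": [0.06, 0.33, 0.05], "delta_rot": [0, 0, 0], "fingers": 1}, {"slide": [0.06, 0.33, 0.05], "delta_rot": [0, 0, 0], "fingers": 1}, {"slide": [0.06, 0.33, 0.05], "delta_rot": [0, 0, 0], "fingers": 1}, {"slide": [0.06, 0.33, 0.05], "delta_rot": [0, 0, 0], "fingers": 1}, {"slide": [0.06, 0.33, 0.05], "delta_rot": [0, 0, 0], "fingers": 1}, {"slide": [0.06, 0.33, 0.05], "delta_rot": [0, 0, 0], "fingers": 1}, {"slide": [0.06, 0.33, 0], "delta_rot": [0, 0, 0], "fingers": 1}, {"slide": [0, 0, 0], "delta_rot": [0, 0, -0.71], "fingers": 1}])

```text
time_s: 3.1
tcp_pos: [0.5744, 0.0302, 0.1805]
eef_rot: [180.0, 0.1, 26.9]
contact_force: [-0.1, 0.4, -0.6]
gripper_width: 0.0873
gripper_force: 0.0
```

```bash
python3 go.py .5745 .0307 .012 27.2
```

```text
3.1 [0.5744 0.0302 0.1805] [179.9947   0.1055  26.8814] grip 0.08725593821944058 0.0 F [-0.0848  0.3563 -0.6223]
slide total [ 0.0041 -0.0031  1.1231] rot total [ 0.0011  0.023  -0.0695]
```

play_rows(rows=[{"slide": [0, 0, 0.2], "delta_rot": [0, 0, -0.07], "fingers": 1}, {"slide": [0, 0, 0.2], "delta_rot": [0, 0, 0], "fingers": 1}, {"slide": [0, 0, 0.2], "delta_rot": [0, 0, 0], "fingers": 1}, {"slide": [0, 0, 0.2], "delta_rot": [0, 0, 0], "fingers": 1}, {"slide": [0, 0, 0.16], "delta_rot": [0, 0, 0], "fingers": 1}, {"slide": [0, 0, 0.1], "delta_rot": [0, 0, 0], "fingers": 1}, {"slide": [0, 0, 0.06], "delta_rot": [0, 0, 0], "fingers": 1}, {"slide": [0, 0, 0], "delta_rot": [0, 0, 0], "fingers": 1}])

```text
time_s: 4.1
tcp_pos: [0.5734, 0.033, 0.0133]
eef_rot: [-180.0, 0.0, 27.4]
contact_force: [0.3, 0.3, 1.0]
gripper_width: 0.0875
gripper_force: 0.0
```

play_rows(rows=[{"slide": [0, 0, 0], "delta_rot": [0, 0, 0], "fingers": 0.2}, {"slide": [0, 0, 0], "delta_rot": [0, 0, 0], "fingers": -1}, {"slide": [0, 0, 0], "delta_rot": [0, 0, 0], "fingers": -1}, {"slide": [0, 0, 0], "delta_rot": [0, 0, 0], "fingers": -1}, {"slide": [0, 0, 0], "delta_rot": [0, 0, 0], "fingers": -1}, {"slide": [0, 0, 0], "delta_rot": [0, 0, 0], "fingers": -1}], squeeze=35)

```text
time_s: 4.85
tcp_pos: [0.5738, 0.0329, 0.014]
eef_rot: [180.0, -0.0, 27.4]
contact_force: [-0.4, -2.1, 5.3]
gripper_width: 0.0556
gripper_force: 35.0
```

play_rows(rows=[{"slide": [0, 0, -0.04], "delta_rot": [0, 0, 0], "fingers": -1}, {"slide": [0, 0, -0.15], "delta_rot": [0, 0, 0], "fingers": -1}, {"slide": [0, 0, -0.2], "delta_rot": [0, 0, 0], "fingers": -1}, {"slide": [0, 0, -0.2], "delta_rot": [0, 0, 0], "fingers": -1}, {"slide": [0, 0, -0.2], "delta_rot": [0, 0, 0], "fingers": -1}, {"slide": [0, 0, -0.15], "delta_rot": [0, 0, 0], "fingers": -1}, {"slide": [0, 0, 0], "delta_rot": [0, 0, 0], "fingers": -1}])

```text
time_s: 5.72
tcp_pos: [0.574, 0.0335, 0.1557]
eef_rot: [-180.0, -0.1, 27.4]
contact_force: [-1.6, -0.0, -5.5]
gripper_width: 0.0559
gripper_force: 35.0
```

```bash
python3 go.py .5033 .2435 .14 20.7
```

```text
5.725 [0.574  0.0335 0.1557] [-179.9903   -0.1462   27.3632] grip 0.05591759880197599 34.999782890081406 F [-1.6384 -0.0037 -5.4967]
slide total [ 0.2248 -1.4599  0.1054] rot total [-0.004  -0.0317  1.4537]
```

play_rows(rows=[{"slide": [0.03, -0.12, 0], "delta_rot": [0, 0, 0], "fingers": -1}, {"slide": [0.03, -0.24, 0], "delta_rot": [0, 0, 0], "fingers": -1}, {"slide": [0.04, -0.3, 0], "delta_rot": [0, 0, 0], "fingers": -1}, {"slide": [0.04, -0.3, 0], "delta_rot": [0, 0, 0], "fingers": -1}, {"slide": [0.04, -0.26, 0], "delta_rot": [0, 0, 0], "fingers": -1}, {"slide": [0.04, -0.24, 0], "delta_rot": [0, 0, 0.4], "fingers": -1}, {"slide": [0, 0, 0], "delta_rot": [0, 0, 1], "fingers": -1}, {"slide": [0, 0, 0], "delta_rot": [0, 0, 0.05], "fingers": -1}])

```text
time_s: 6.72
tcp_pos: [0.5008, 0.2432, 0.1529]
eef_rot: [180.0, 0.2, 20.8]
contact_force: [0.2, 0.7, -5.2]
gripper_width: 0.0556
gripper_force: 35.0
```

```bash
python3 - <<'E'
from plant import r
import cv2
a=r.capture("scene");b=r.capture("top")
import pickle;pickle.dump((a,b),open("held.pkl","wb"))
im=cv2.hconcat([cv2.resize(a["image"][100:300,270:470],None,fx=2,fy=2,interpolation=2),cv2.resize(b["image"][120:320,160:360],None,fx=2,fy=2,interpolation=2)])
cv2.imwrite("pics/held.png",im)
E
python3 go.py .5033 .2435 .14 20.7
```

```text
6.825 [0.5014 0.2425 0.1535] [179.9703   0.1025  20.8084] grip 0.0560657071304104 35.00001311302185 F [-1.1996  0.9651 -5.054 ]
slide total [ 0.014  -0.0016  0.0899] rot total [0.0065 0.0224 0.0237]
```

View pics/held.png

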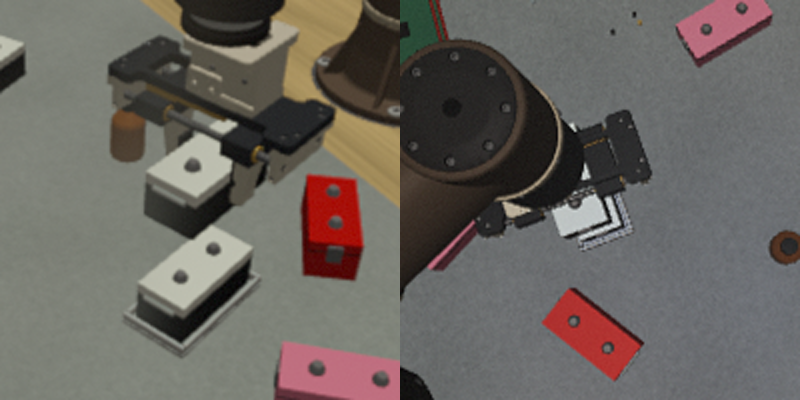

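The box is held level above the tray box: its visible lug is at crop (193,165), i.e. scene (366,182), and the base lugs are at (180,277) and (213,235). I'll check how the box sits in the grip from that lug.

Run:
```python
import pickle,cv2,numpy as np
from h import *
a,b=pickle.load(open("held.pkl","rb"))
def blob(c,u,v):
    g=cv2.cvtColor(c["image"],cv2.COLOR_BGR2GRAY)
    w=g[v-7:v+8,u-7:u+8]; m=(w<130).astype(np.uint8)
    n,l,st,ce=cv2.connectedComponentsWithStats(m); k=l[7,7]
    return ce[k]+[u-7,v-7],st[k]
ax=np.array([np.cos(np.radians(20.8)),np.sin(np.radians(20.8))]);ay=np.array([-ax[1],ax[0]])
lb=[blob(a,360,238),blob(a,376,217),blob(a,366,182)]
print(lb)
B=ray(a,[lb[0][0],lb[1][0]],.059)*1000
for z in(.1905,.1945,.1985):
    H=ray(a,lb[2][0],z)[0]*1000
    print(z,B,H,"held lug minus base lugs (along,across):",[(round((H-q)@ax,1),round((H-q)@ay,1)) for q in B])
```

```text
[(array([359.78947368, 238.23684211]), array([ 3,  4,  8,  7, 38], dtype=int32)), (array([376.30496454, 218.53191489]), array([  0,   3,  15,  12, 141], dtype=int32)), (array([365.71111111, 182.48888889]), array([ 3,  4,  8,  7, 45], dtype=int32))]
0.1905 [[532.09469013 256.96438964]
 [469.90758958 222.07321978]] [527.9258363  253.31686474] held lug minus base lugs (along,across): [(np.float64(-5.2), np.float64(-1.9)), (np.float64(65.3), np.float64(8.6))]
0.1945 [[532.09469013 256.96438964]
 [469.90758958 222.07321978]] [531.18234423 257.82079743] held lug minus base lugs (along,across): [(np.float64(-0.5), np.float64(1.1)), (np.float64(70.0), np.float64(11.7))]
0.1985 [[532.09469013 256.96438964]
 [469.90758958 222.07321978]] [534.43885215 262.32473013] held lug minus base lugs (along,across): [(np.float64(4.1), np.float64(4.2)), (np.float64(74.6), np.float64(14.7))]
```

The held box is within about 1–2 mm of alignment, and the pockets have 8 mm of play. Lowering now.

play_rows(rows=[{"slide": [0.01, 0, 0.08], "delta_rot": [0, 0, 0.02], "fingers": -1}, {"slide": [0, 0, 0.1], "delta_rot": [0, 0, 0], "fingers": -1}, {"slide": [0, 0, 0.1], "delta_rot": [0, 0, 0], "fingers": -1}, {"slide": [0, 0, 0.08], "delta_rot": [0, 0, 0], "fingers": -1}, {"slide": [0, 0, 0.06], "delta_rot": [0, 0, 0], "fingers": -1}, {"slide": [0, 0, 0.05], "delta_rot": [0, 0, 0], "fingers": -1}, {"slide": [0, 0, 0.04], "delta_rot": [0, 0, 0], "fingers": -1}, {"slide": [0, 0, 0], "delta_rot": [0, 0, 0], "fingers": -1}])

```text
time_s: 7.82
tcp_pos: [0.5034, 0.2431, 0.0778]
eef_rot: [180.0, 0.0, 20.6]
contact_force: [-0.1, 0.2, -4.3]
gripper_width: 0.0561
gripper_force: 35.0
```

play_rows(rows=[{"slide": [0, 0, 0.02], "delta_rot": [0, 0, 0], "fingers": -1}, {"slide": [0, 0, 0.01], "delta_rot": [0, 0, 0], "fingers": -1}, {"slide": [0, 0, 0], "delta_rot": [0, 0, 0], "fingers": -1}])

```text
time_s: 8.2
tcp_pos: [0.5035, 0.2432, 0.0736]
eef_rot: [-180.0, -0.0, 20.6]
contact_force: [0.1, -0.1, -4.5]
gripper_width: 0.0557
gripper_force: 35.0
```

play_rows(rows=[{"slide": [0, 0, 0.015], "delta_rot": [0, 0, 0], "fingers": -1}, {"slide": [0, 0, 0.01], "delta_rot": [0, 0, 0], "fingers": -1}, {"slide": [0, 0, 0], "delta_rot": [0, 0, 0], "fingers": -1}])

```text
time_s: 8.57
tcp_pos: [0.5035, 0.2431, 0.0696]
eef_rot: [180.0, 0.0, 20.6]
contact_force: [0.6, 0.3, -3.9]
gripper_width: 0.0555
gripper_force: 35.0
```

play_rows(rows=[{"slide": [0, 0, 0.007], "delta_rot": [0, 0, 0], "fingers": -1}, {"slide": [0, 0, 0], "delta_rot": [0, 0, 0], "fingers": -1}])

```text
time_s: 8.82
tcp_pos: [0.5037, 0.2433, 0.069]
eef_rot: [-180.0, -0.0, 20.6]
contact_force: [-0.2, -1.2, -2.0]
gripper_width: 0.0559
gripper_force: 35.0
```

Contact is starting (force −3.9 → −2.0) at about the expected seating height.

play_rows(rows=[{"slide": [0, 0, 0.007], "delta_rot": [0, 0, 0], "fingers": -1}, {"slide": [0, 0, 0], "delta_rot": [0, 0, 0], "fingers": -1}])

```text
time_s: 9.07
tcp_pos: [0.5037, 0.2433, 0.069]
eef_rot: [-180.0, -0.0, 20.6]
contact_force: [-4.5, -1.2, 8.3]
gripper_width: 0.0562
gripper_force: 35.0
```

Run:
```python
from plant import r
import cv2
a=r.capture("scene")
cv2.imwrite("pics/seat.png",cv2.resize(a["image"][160:300,300:440],None,fx=4,fy=4,interpolation=2))
```

```text
(no output)
```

View pics/seat.png

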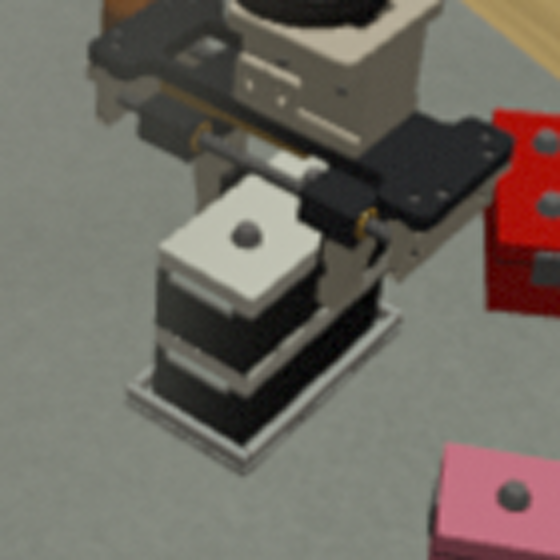

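The view shows the upper box flush on the lower lid at crop (245,380), with no visible gap, and the tray box still in its tray. The TCP is 55 mm above grasp height, as it should be. Releasing and retreating.

play_rows(rows=[{"slide": [0, 0, -0.004], "delta_rot": [0, 0, 0], "fingers": -1}, {"slide": [0, 0, 0], "delta_rot": [0, 0, 0], "fingers": 0.5}, {"slide": [0, 0, 0], "delta_rot": [0, 0, 0], "fingers": 1}, {"slide": [0, 0, 0], "delta_rot": [0, 0, 0], "fingers": 1}, {"slide": [0, 0, 0], "delta_rot": [0, 0, 0], "fingers": 1}, {"slide": [0, 0, 0], "delta_rot": [0, 0, 0], "fingers": 1}])

```text
time_s: 9.88
tcp_pos: [0.5036, 0.2432, 0.0683]
eef_rot: [180.0, -0.0, 20.6]
contact_force: [0.1, 1.4, -0.5]
gripper_width: 0.088
gripper_force: 0.0
```

play_rows(rows=[{"slide": [0, 0, -0.05], "delta_rot": [0, 0, 0], "fingers": 1}, {"slide": [0, 0, -0.15], "delta_rot": [0, 0, 0], "fingers": 1}, {"slide": [0, 0, -0.2], "delta_rot": [0, 0, 0], "fingers": 1}, {"slide": [0, 0, -0.25], "delta_rot": [0, 0, 0], "fingers": 1}, {"slide": [0, 0, -0.25], "delta_rot": [0, 0, 0], "fingers": 1}, {"slide": [0, 0, -0.2], "delta_rot": [0, 0, 0], "fingers": 1}, {"slide": [0, 0, -0.1], "delta_rot": [0, 0, 0], "fingers": 1}, {"slide": [0, 0, 0], "delta_rot": [0, 0, 0], "fingers": 1}])

```text
time_s: 10.88
tcp_pos: [0.5037, 0.2435, 0.2491]
eef_rot: [-180.0, -0.1, 20.6]
contact_force: [0.1, 0.5, -0.6]
gripper_width: 0.0881
gripper_force: 0.0
```

Run:
```python
from plant import r
import cv2,numpy as np
from h import *
print(r.get_state()["tcp_pos"],r.get_state()["contact_force"])
a=r.capture("scene");b=r.capture("top")
for z in(.105,):
    o=lid(a,(365,212),z,35);print(o)
o=lid(a,(267,127),.05);print("short",o[0],o[1])
cv2.imwrite("pics/end.png",a["image"])
```

```text
[0.50374315 0.24348377 0.24905349] [ 0.09105811  0.54792541 -0.64651581]
((504.73712158203125, 243.78712463378906), 20.544607162475586, (120.59711456298828, 56.995635986328125), array([[480.09395343, 236.65001007],
       [531.84573841, 255.71522904]]))
short (506.2224426269531, -264.15216064453125) 29.660688400268555
```

View pics/end.png

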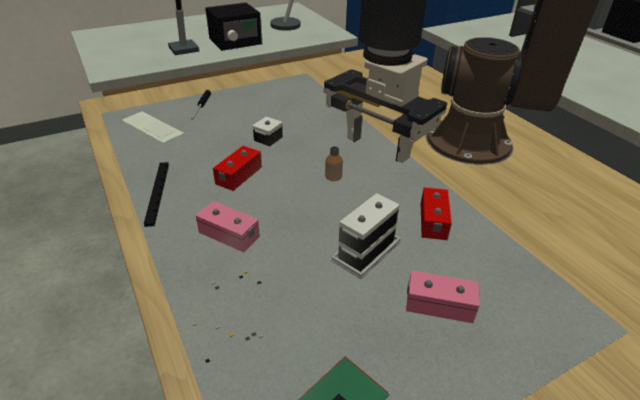

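The stack stands at scene (367,230). The upper lid fits at (504.7, 243.8) mm, 20.5°, against (504.4, 244.3) mm, 21.0° for the base in the same camera. At lid height 105 mm the size comes out right (120.6×57). The gripper is clear, and the short box (267,130) and bottle (334,165) have not moved.

```bash
python3 -c "
from plant import r
print(r.close_job())"
```

```text
the job is handed in; nothing more can be done
None
```

The loose box is stacked squarely on the tray box, seated flat within about 1 mm and 0.5° by the camera. It was lowered and let go, the short box and flux bottle stand where they were, and the job was handed in at about 11 s.

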